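Reset the tripped breaker behind a push-push door

TASK

The lamp circuit of the grey battery pack has tripped. Press the door in the pack's top down once at the ring by its front edge until it bottoms, let it swing up by itself, and watch with your fingers off it for two seconds that it stays up; then push the one tripped breaker under it, whose button stands higher than the other two, fully home. Only press: lift nothing, leave the raised door alone and standing open, and do not disturb the things lying on and round the pack.

Things in the scene. Friction and masses are not known exactly. Their poses are not given: they have to be found in the camera images.
- power_pack: grey battery pack with black rubber corners, fixed to the table, 174 (x) x 244 (y) x 100 (z) mm; origin at the centre of its underside, +x to its back, +z up; the front panel with sockets looks to -x. Its flat top (z = 100 mm) has a well 68 (x) x 140 (y) mm, 18 mm deep, centred at pack x = -28 mm, y = 0, which the door closes flush. Folded handle behind it at x = 25 to 67 mm, 10 mm high.
- breaker_door (a joint): angle in rad of the door, a grey flap 66 (x) x 138 (y) x 3 mm. 0 = latched shut, flush with the pack's top; -0.06 to -0.085 = pressed to the bottom (ring about 4 mm down, front edge 5); 1.9 = popped up, leaning 19 degrees back, edge 62 mm above the pack's top. Pressing takes 4 N at the ring, hard at the bottom; released from there it follows the finger up and is fully up in about 1 s.
- door_press (a point): centre of the shallow black 21 mm ring on the door's upper side, the place to press: 13 mm behind the front edge, midway along y; moves with the door
- door_hinge (a point): middle of the door's hinge line, along the door's far edge at pack x = +6 mm, y = 0, z = 100 mm; the door swings up and away from the front
- latch_cam (a joint): turn in rad of the cam inside the door's push-push latch (not visible): about 0.1 = latched; 0.8 at the bottom of the first press; about 3.2 = released, door up; 5.5 at the bottom of a second press; 6.3 or more = latched again by that second press
- breaker_a_button (a joint): travel in m of breaker a's button: 0 = out (tripped), top 10 mm above the well's floor and 8 mm below the pack's top; 0.007 = home, top 3 mm above the well's floor. Snap action: pushed past half way (7 N at most) it goes home and stays; let go earlier, it comes out again. Exactly one of the three is out at the start.
- breaker_a_top (a point): centre of the top of breaker a's round black button (16 mm wide, in a 25 mm steel nut 2 mm high); moves with the button, under the door until that is open. The breakers stand in a row at pack x = -28 mm, y = -38, 0 and +38 mm, in any order.
- breaker_b_button (a joint): travel in m of breaker b's button: 0 = out (tripped), top 10 mm above the well's floor and 8 mm below the pack's top; 0.007 = home, top 3 mm above the well's floor. Snap action: pushed past half way (7 N at most) it goes home and stays; let go earlier, it comes out again. Exactly one of the three is out at the start.
- breaker_b_top (a point): centre of the top of breaker b's round black button (16 mm wide, in a 25 mm steel nut 2 mm high); moves with the button, under the door until that is open. The breakers stand in a row at pack x = -28 mm, y = -38, 0 and +38 mm, in any order.
- breaker_c_button (a joint): travel in m of breaker c's button: 0 = out (tripped), top 10 mm above the well's floor and 8 mm below the pack's top; 0.007 = home, top 3 mm above the well's floor. Snap action: pushed past half way (7 N at most) it goes home and stays; let go earlier, it comes out again. Exactly one of the three is out at the start.
- breaker_c_top (a point): centre of the top of breaker c's round black button (16 mm wide, in a 25 mm steel nut 2 mm high); moves with the button, under the door until that is open. The breakers stand in a row at pack x = -28 mm, y = -38, 0 and +38 mm, in any order.
- putty_eraser: loose bystander: blue-sleeved block eraser, 23 x 44 x 12 mm, lying on the pack's top beside the door (+y side); origin at the centre of its underside
- sherd_3: loose bystander: brown pottery fragment, 32 x 30 x 14 mm, lying on the pack's top beside the door (-y side); origin at the centre of its underside
- marker: loose bystander: black-capped grey felt marker, 13 x 124 x 15 mm, on the table in front of the pack; origin at the centre of its underside
- sherd_0: loose bystander: brown pottery fragment, 34 x 39 x 12 mm, on the table in front of the pack; origin at the centre of its underside
- tweezers: loose bystander: steel tweezers, 14 x 122 x 9 mm, on the table at the pack's +y side; origin at the centre of its underside
- specimen_cup: loose bystander: clear cup, 53 mm wide and 72 mm high, standing on the table at the pack's -y side; origin at the centre of its underside
- vial_0: loose bystander: capped glass vial, 23 mm wide and 51 mm high, standing on the table behind the pack; origin at the centre of its underside

How it is judged:
On the way, in this order (a step that is already met when the one before it is completed fails the run):
1. the door has popped up and stays up, with nothing touching it, for 1 s (value of joint breaker_door above 1.75 rad and velocity of joint breaker_door between -0.1 and 0.1 rad/s and value of joint latch_cam between 2.7 and 3.6 rad and contact force between each of the fingers, the arm and breaker_door below 0.1 N), for 1 s.
2. the tripped breaker is pushed home (value of joint each of breaker_a_button, breaker_b_button, breaker_c_button above 0.0055 m), for 0.2 s.
At the end, for the whole second after the job is handed in: The door stands fully up (beyond 1.75 of 1.9 rad) and at rest after a single press (latch cam half a turn on), all three breaker buttons are home (beyond 5.5 of 7 mm), and the loose things lie at rest within 20 mm of where they were (all of step 2 and value of joint breaker_door above 1.75 rad and velocity of joint breaker_door between -0.1 and 0.1 rad/s and value of joint latch_cam between 2.7 and 3.6 rad and distance of each of putty_eraser, sherd_3, marker, sherd_0, tweezers, specimen_cup, vial_0 from where it was at the start of the episode below 0.02 m and linear speed of each of putty_eraser, sherd_3, marker, sherd_0, tweezers, specimen_cup, vial_0 below 0.02 m/s); the robot touches nothing.
It fails at once if the door is pressed a second time, so that it latches again (value of joint latch_cam above 5.9 rad).
It fails at once if the raised door is pushed or held with the fingers (value of joint breaker_door above 1.4 rad and contact force between the fingers and breaker_door above 2 N).
It fails at once if a loose thing is carried or pushed away by 20 mm, or lifted off its place by 10 mm (distance of any of putty_eraser, sherd_3, marker, sherd_0, tweezers, specimen_cup, vial_0 from where it was at the start of the episode above 0.02 m or height (world z) of any of putty_eraser, sherd_3 above 0.11 m or height (world z) of any of marker, sherd_0, tweezers, specimen_cup, vial_0 above 0.01 m).
It also fails if it takes over 38 s, if anything falls off the work surface, if the arm or the gripper's body presses on something with over 40 N, if the wrist force passes 120 N, or if a joint passes its speed limit or range.

ROBOT

A 6-joint arm with a two-finger parallel gripper is mounted at the origin on a cart in front of the work surface, level with it; the furniture and walls round the work are solid. World frame = base frame: x ahead of the robot, y to its left, z up, the work surface at z = 0. Lengths are in m, angles in rad, forces in N, time in s.
With the tool pointing down it reaches from about 0.25 to 0.775 m from the base axis. Payload 4 kg.
Tool frame: the origin (TCP) lies on the centre line of the jaws, within the pads' length; the fingertips stand 8 mm ahead of it and the grasp point (between the pads) lies 11 mm behind it; z points along the fingers, y is the direction in which the jaws open and shut (so a half turn about z gives the same grasp; the last joint's range is limited). The gripper opens to 94 mm and grips with 3 to 60 N. Pads are 16 mm wide; open, the fingers measure 119 mm over their backs; the gripper's body (75 mm by 177 mm) begins 78 mm behind the grasp point.
Start: joints at [1.035, 0.087, 1.371, -0, 1.684, -0.103], TCP at [0.231, 0.499, 0.214] pointing down, gripper open.
Joint ranges: [-3.1, 3.1], [-0.76, 2.03], [0.27, 2.55], [-1.08, 4.22], [0.17, 2.65], [-2.57, 2.57]. Speed limits (rad/s): [2.79, 2.79, 3.14, 3.14, 3.14, 3.14].

INTERFACE

Orientations are given as [roll, pitch, yaw] about the fixed x, y, z axes, in that order (R = Rz(yaw) Ry(pitch) Rx(roll)).
In Python, from bench import robot gives the robot as it stands.
- The arm moves only by the shell command python3 -m crank 'ROWS' [OPENING]. ROWS is JSON, a list of rows, each a list of 4 numbers: the shift along the tool's x, y, z scaled (see below), then the turn about the tool's z scaled (see below). A call has exactly 10 rows; each row shifts and turns the commanded pose from where the row before left it, along the tool's axes as they then stand; what a row does not reach is not made up. The controller multiplies each number of a shift by 0.2 m and each number of a turn by pi/2 rad. A row lasts 1/8 s, in which the tool goes at most 62.5 mm and 10.7 degrees, less where a joint would pass 70% of its speed; a pose out of reach is approached as far as the arm can. A call with a number of a shift or a turn outside -1 to 1 is refused whole. A call with a gripper value outside its range is refused whole. OPENING is the gripper command: -1 is fully open, 1 is shut, values between are in proportion, set as the call begins (- or left out, the last holds). The fingers move at their own pace and stop on an object; the grip force is fixed at half the most. Time passes only in rows, so rows that do not move let the fingers close, or fill a call up. It gives the time, the measured TCP pose, the force and the opening at its end, in the units of the state.
- robot.get_obs(): the state, without advancing time (a new reading comes with each control period).
- robot.snapshot(name): name is "scene" or "top" or "wrist"; returns (picture, depth): 420x560x3 uint8, red, green, blue; 420x560 float32, m along the optical axis (not along the pixel's ray), 0 where there is no reading.
- robot.camera_params(name): a dict with "fx", "fy", "cx", "cy" (pixels), "world_from_camera" (4x4, takes a point from camera to world coordinates). Camera axes: x right, y down, z forward; pixel columns grow to the right and rows downward; lengths in m; the calibration is good to about 2 mm. A picture is of the moment at which its call begins: read the wrist's pose just before it. camera_params takes no time and is no camera call; for the wrist camera it gives the pose at the moment of the call.
- robot.close_job(): hands the job in, once; it reports no verdict.
The state is a dict: "time": time; "joint_positions": joint angles; "qvel": joint speeds; "joint_torque": joint torques, N m; "tool_pos": TCP position; "ee_rot": TCP orientation; "wrist_force": force on the tool from outside, world axes, zero at the start; "wrist_torque": the same for the moment, N m; "width": finger opening in m.
Only numpy, scipy, OpenCV 4.12 (cv2) and the standard library are available. Lean on these libraries where they do the work, as an engineer would, in place of code of your own. Each camera call takes 0.05 s, during which the arm holds its last target.

## Working session

There is one attempt and no reset: what is moved stays moved. The work goes in short steps, Python scripts to look and compute and a shell command to move; the robot and the scene stay as the last step left them, time stands still between calls to the robot, and variables do not carry over. Pictures are saved under pics/ and viewed, and the job is handed in when it is done.

```bash
mkdir -p pics; ls; cat > h.py <<'E'
import numpy as np, cv2
from bench import robot
def snap(cam,name):
    P=robot.camera_params(cam); im,d=robot.snapshot(cam)
    cv2.imwrite(f'pics/{name}.png',im[:,:,::-1]); np.savez(f'pics/{name}.npz',im=im,d=d,T=P['world_from_camera'],K=[P['fx'],P['fy'],P['cx'],P['cy']])
def pt(name,u,v,z=None,r=2):
    f=np.load(f'pics/{name}.npz'); fx,fy,cx,cy=f['K'];T=f['T']
    ray=np.array([(u-cx)/fx,(v-cy)/fy,1])
    if z is None:
        p=f['d'][int(v)-r:int(v)+r+1,int(u)-r:int(u)+r+1]; s=np.median(p[p>0])
    else:
        s=(z-T[2,3])/(T[:3,:3]@ray)[2]
    return T[:3,:3]@(ray*s)+T[:3,3]
def crop(name,u0,v0,u1,v1,k):
    im=cv2.imread(f'pics/{name}.png')[v0:v1,u0:u1]
    cv2.imwrite(f'pics/{name}_c{u0}_{v0}.png',cv2.resize(im,None,fx=k,fy=k,interpolation=cv2.INTER_CUBIC))
E
python3 - <<'E'
from h import *
o=robot.get_obs();print(o)
snap('top','t0');snap('scene','s0')
E
```

```text
pics
{'time': 0.0, 'joint_positions': array([ 1.03492276e+00,  8.79500673e-02,  1.37226637e+00, -3.23529709e-07,
        1.68358256e+00, -1.03108202e-01]), 'qvel': array([-4.65062707e-05, -1.08440768e-04, -1.79848117e-04, -2.64780116e-04,
       -1.10529653e-03,  1.46894290e-03]), 'joint_torque': array([-1.28935542e-03, -3.40179062e+01, -3.02426541e+01,  7.15931738e-02,
        3.30430933e-02, -1.49733710e-04]), 'tool_pos': array([0.23039468, 0.49882949, 0.21230071]), 'ee_rot': array([-3.13939800e+00, -2.26768729e-04,  2.70882701e+00]), 'wrist_force': array([ 0.61715938,  0.18683457, -0.12038003]), 'wrist_torque': array([ 0.00341682, -0.01746144,  0.01263468]), 'width': 0.09389976912695876}
```

View pics/t0.png

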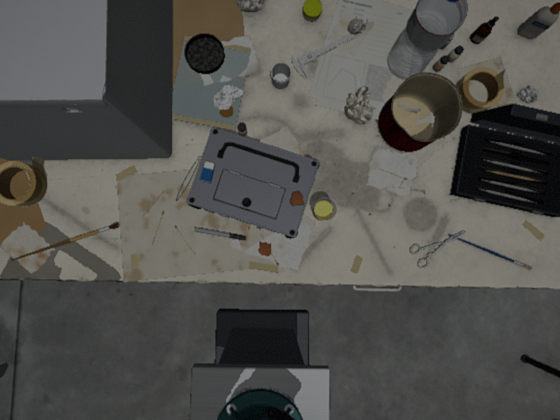

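View pics/s0.png

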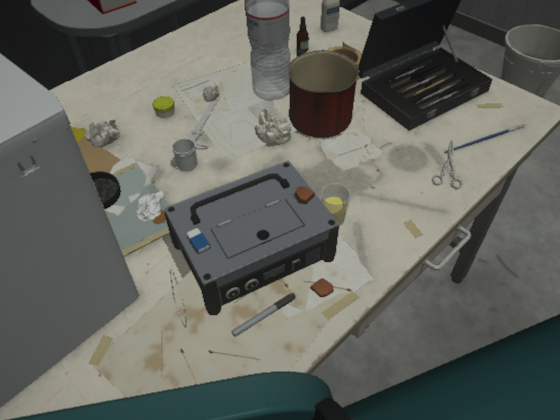

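The top view shows the pack at about (255,182) px. The ring is at (247,202), the eraser at (207,171), and the sherd at (297,198). Next I'll enlarge and measure.

```bash
python3 - <<'E'
from h import *
np.set_printoptions(precision=4,suppress=True)
crop('t0',175,115,335,255,5)
crop('s0',150,150,360,320,4)
print(np.load('pics/t0.npz')['K'],np.load('pics/t0.npz')['T'])
for n,u,v in [('t0',247,202),('s0',263,235),('t0',255,190)]:
  print(n,pt(n,u,v),pt(n,u,v,.1))
E
```

```text
[396.8025 396.8025 277.8118 204.9007] [[ 0.0198 -0.9959  0.088   0.4442]
 [-0.9993 -0.0224 -0.0295 -0.0021]
 [ 0.0314 -0.0874 -0.9957  0.9446]
 [ 0.      0.      0.      1.    ]]
t0 [0.5235 0.0387 0.101 ] [0.5236 0.0388 0.1   ]
s0 [0.5218 0.0396 0.1008] [0.5222 0.0392 0.1   ]
t0 [0.5498 0.0224 0.1003] [0.5498 0.0224 0.1   ]
```

View pics/t0_c175_115.png

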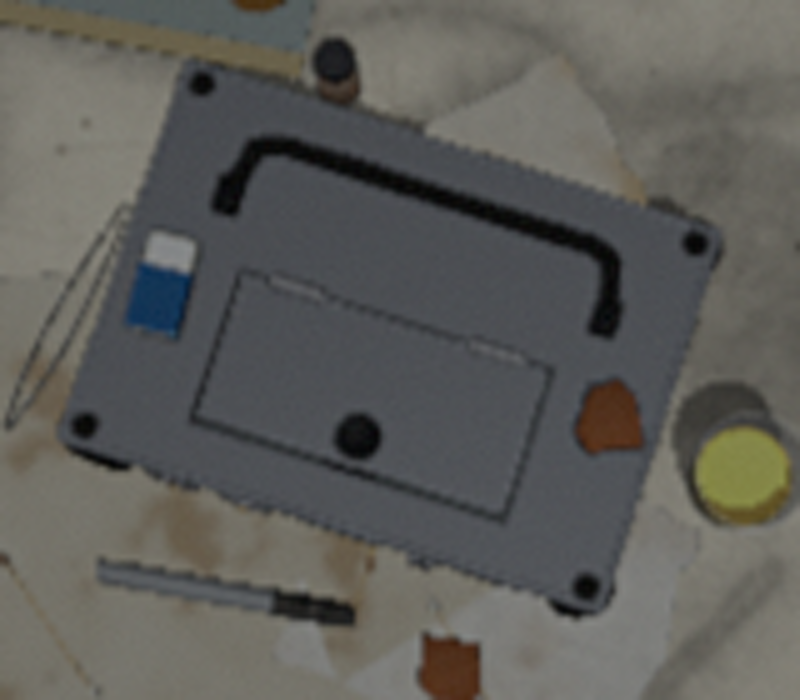

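View pics/s0_c150_150.png

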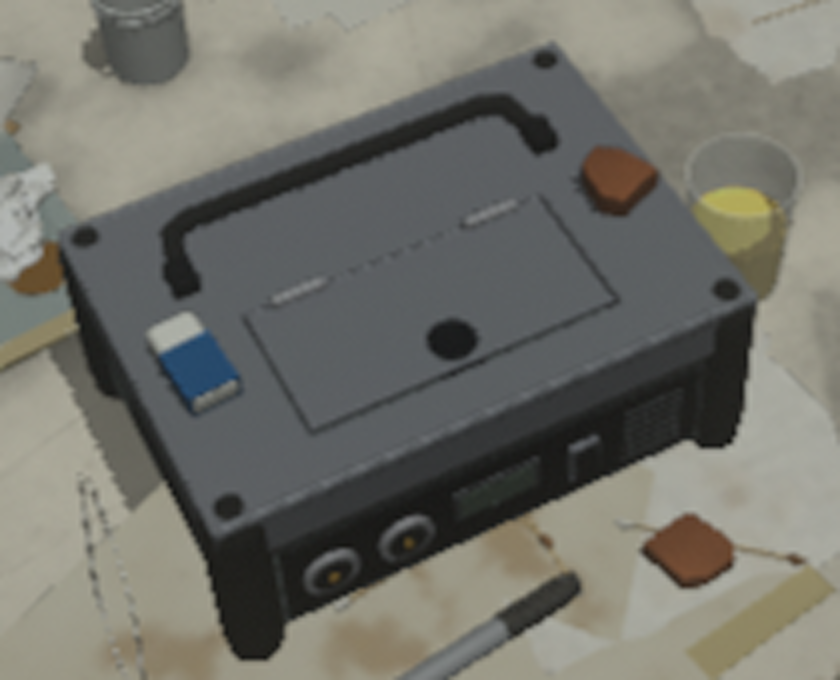

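```bash
python3 - <<'E'
from h import *
np.set_printoptions(precision=4,suppress=True)
def q(n,c,k,o,z=.1): return pt(n,(c[0]+.5)/k-.5+o[0],(c[1]+.5)/k-.5+o[1],z)
model={'BL':(-61,69),'BR':(-61,-69),'TR':(5,-69),'TL':(5,69),'ring':(-47,0)}
for n,k,o,px in [('t0',5,(175,115),{'TL':(238,270),'TR':(552,369),'BR':(503,520),'BL':(192,420),'ring':(357,437)}),
 ('s0',4,(150,150),{'TL':(246,317),'TR':(542,196),'BR':(617,300),'BL':(313,432),'ring':(452,340)})]:
  W=np.array([q(n,px[a],k,o)[:2] for a in px]); M=np.array([model[a] for a in px])/1000
  mc=M.mean(0);wc=W.mean(0);H=(M-mc).T@(W-wc);U,S,Vt=np.linalg.svd(H);R=(U@Vt).T
  if np.linalg.det(R)<0: print('flip')
  yaw=np.arctan2(R[1,0],R[0,0]);t=wc-R@mc
  print(n,'yaw',yaw,np.degrees(yaw),'t',t,'res mm',(W-(M@R.T+t))*1000)
  for nm,x,y in [('ring',-47,0),('b-',-28,-38),('b0',-28,0),('b+',-28,38)]: print(nm,R@np.array([x,y])/1000+t)
print(pt('t0',207,170),pt('t0',297,198))
E
```

```text
t0 yaw -0.28530272473906126 -16.34664201113087 t [0.5688 0.0274] res mm [[ 1.3465  1.5366]
 [ 0.6088 -1.6623]
 [-1.3822 -0.5183]
 [-0.4419  0.4041]
 [-0.1312  0.2399]]
ring [0.5237 0.0407]
b- [ 0.5312 -0.0012]
b0 [0.5419 0.0353]
b+ [0.5526 0.0718]
s0 yaw -0.28845389634338353 -16.527190844580005 t [0.5679 0.0255] res mm [[ 0.0044  0.3948]
 [-0.3264 -0.911 ]
 [ 0.0942 -0.1994]
 [-0.1633  0.4577]
 [ 0.3912  0.2579]]
ring [0.5228 0.0388]
b- [ 0.5302 -0.003 ]
b0 [0.541  0.0334]
b+ [0.5519 0.0699]
[0.5883 0.1241 0.1129] [ 0.5332 -0.0669  0.1134]
```

```bash
python3 - <<'E'
from h import *
np.set_printoptions(precision=3,suppress=True)
for u,v in [(168,155),(104,98),(100,155),(10,155),(172,120),(60,120),(50,80),(255,320),(260,380),(220,350),(30,350)]: print('t',u,v,pt('t0',u,v))
for u,v in [(20,130),(120,320),(60,200),(60,20),(300,395),(335,415),(500,400)]: print('s',u,v,pt('s0',u,v))
snap('wrist','w0'); print(robot.camera_params('wrist')['world_from_camera'])
E
```

```text
t 168 155 [0.639 0.232 0.015]
t 104 98 [0.639 0.23  0.393]
t 100 155 [0.628 0.377 0.045]
t 10 155 [0.622 0.573 0.052]
t 172 120 [0.727 0.229 0.003]
t 60 120 [0.63  0.333 0.309]
t 50 80 [0.658 0.3   0.404]
t 255 320 [ 0.137  0.03  -0.611]
t 260 380 [ 0.123  0.003 -0.   ]
t 220 350 [ 0.024  0.16  -0.609]
t 30 350 [-0.012  0.924 -0.71 ]
s 20 130 [0.634 0.281 0.401]
s 120 320 [0.62  0.278 0.   ]
s 60 200 [0.632 0.276 0.287]
s 60 20 [ 1.465 -0.106  0.057]
s 300 395 [0.181 0.326 0.57 ]
s 335 415 [0.167 0.324 0.575]
s 500 400 [0.129 0.285 0.588]
[[ 0.419  0.875  0.241  0.16 ]
 [ 0.908 -0.403 -0.113  0.531]
 [-0.002  0.267 -0.964  0.383]
 [ 0.     0.     0.     1.   ]]
```

View pics/w0.png

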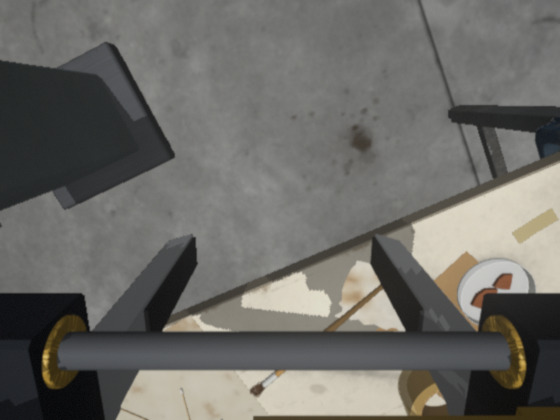

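The wrist view shows only the table edge and floor. The cabinet starts at x>0.62, y>0.23, which is clear of my path. I'll turn to the pack's yaw, travel to above the ring and shut the jaws.

```bash
python3 -m crank '[[0,0,0,-0.092],[-0.2,-0.174,0,0],[-0.2,-0.174,0,0],[-0.2,-0.174,0,0],[-0.2,-0.174,0,0],[-0.2,-0.174,0,0],[-0.2,-0.174,0,0],[-0.2,-0.174,0,0],[-0.2,-0.174,0,0],[-0.2,-0.174,0,0]]' 1
cat > where.py <<'E'
from h import *
import sys
from scipy.spatial.transform import Rotation as Ro
np.set_printoptions(precision=4,suppress=True)
o=robot.get_obs();R=Ro.from_euler('xyz',o['ee_rot']).as_matrix();p=o['tool_pos']
print('t',o['time'],'p',p,'rot',o['ee_rot'],'F',o['wrist_force'],'w',o['width'])
for n,g in [('ring',(.523,.0397,.1)),('b-',(.5306,-.0022,.092)),('b0',(.5414,.0343,.092)),('b+',(.552,.0707,.092))]:
    print(n,'tool units TCP->pt',R.T@(np.array(g)-p)/0.2)
E
python3 where.py
```

```text
time: 1.4
tool_pos: [0.4873, 0.0951, 0.2133]
ee_rot: [3.141, -0.0, 2.853]
wrist_force: [0.3, 0.2, 0.0]
width: 0.0011
t 1.4 p [0.4873 0.0951 0.2133] rot [ 3.1414 -0.0002  2.8532] F [0.2649 0.2051 0.0124] w 0.0010790704614414138
ring tool units TCP->pt [-0.2499 -0.2148  0.5662]
b- tool units TCP->pt [-0.3459 -0.4048  0.6061]
b0 tool units TCP->pt [-0.3457 -0.2145  0.6062]
b+ tool units TCP->pt [-0.3448 -0.025   0.6062]
```

```bash
python3 -m crank '[[-0.125,-0.107,0,0],[-0.125,-0.107,0,0],[0,0,0.14,0],[0,0,0.14,0],[0,0,0.14,0],[0,0,0,0],[0,0,0,0],[0,0,0,0],[0,0,0,0],[0,0,0,0]]'
python3 where.py; python3 -c "
from h import *
snap('wrist','w1');snap('scene','s1')"
```

```text
time: 2.65
tool_pos: [0.5229, 0.0415, 0.1301]
ee_rot: [3.141, 0.001, 2.853]
wrist_force: [0.4, 0.3, 0.1]
width: 0.0003
t 2.65 p [0.5229 0.0415 0.1301] rot [3.1412 0.0011 2.8534] F [0.3668 0.2678 0.0559] w 0.00026359517214283117
ring tool units TCP->pt [-0.0029 -0.0083  0.1507]
b- tool units TCP->pt [-0.0989 -0.1984  0.1907]
b0 tool units TCP->pt [-0.0988 -0.008   0.1908]
b+ tool units TCP->pt [-0.0978  0.1815  0.1909]
```

View pics/w1.png

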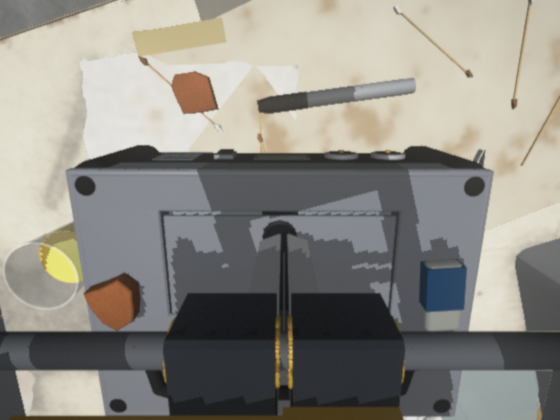

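View pics/s1.png

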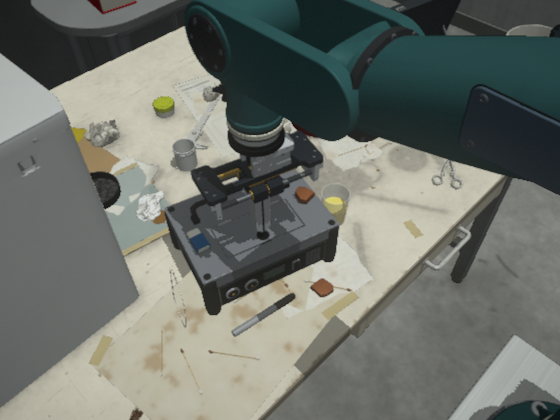

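The wrist view has the ring at (281,230), right under the closed tips. Both camera fits agree on its position. I'll press down and hold so I can read the force.

```bash
python3 -m crank '[[-0.003,-0.008,0.05,0],[0,0,0.03,0],[0,0,0.02,0],[0,0,0.01,0],[0,0,0.01,0],[0,0,0.01,0],[0,0,0.005,0],[0,0,0.005,0],[0,0,0,0],[0,0,0,0]]'
python3 where.py; python3 -c "
from h import *
snap('wrist','w2')"
```

```text
time: 4.0
tool_pos: [0.5227, 0.0397, 0.1037]
ee_rot: [3.141, 0.001, 2.853]
wrist_force: [-5.7, -0.6, 11.0]
width: 0.0005
t 4.0 p [0.5227 0.0397 0.1037] rot [3.1415 0.0011 2.8533] F [-5.7144 -0.6048 10.9576] w 0.00048731686807381623
ring tool units TCP->pt [-0.0012  0.0006  0.0183]
b- tool units TCP->pt [-0.0971 -0.1895  0.0584]
b0 tool units TCP->pt [-0.097   0.0008  0.0585]
b+ tool units TCP->pt [-0.0961  0.1904  0.0585]
```

View pics/w2.png

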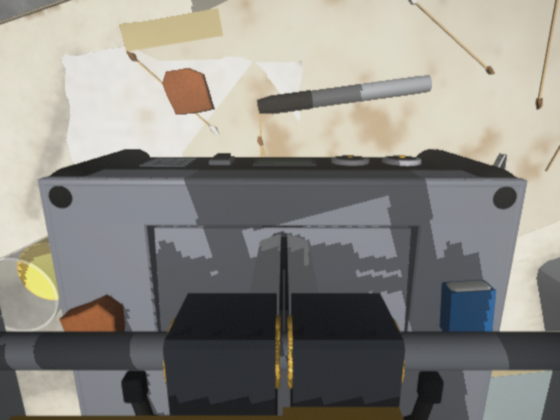

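Force is 11 N and the tip is 4.3 mm down, so the door has bottomed. Now I'll release up and forward, out of the door's swing.

```bash
python3 -m crank '[[0.1,0,-0.15,0],[0.2,0,-0.2,0],[0.1,0,-0.1,0],[0,0,0,0],[0,0,0,0],[0,0,0,0],[0,0,0,0],[0,0,0,0],[0,0,0,0],[0,0,0,0]]'
python3 where.py; python3 -c "
from h import *
snap('wrist','w3');snap('scene','s3')
crop('s3',150,100,360,320,3)"
```

```text
time: 5.3
tool_pos: [0.446, 0.0624, 0.1915]
ee_rot: [3.142, 0.0, 2.853]
wrist_force: [0.3, 0.6, -0.3]
width: -0.0002
t 5.3 p [0.446  0.0624 0.1915] rot [3.1415 0.0001 2.8533] F [ 0.3478  0.6271 -0.2711] w -0.000184253894179736
ring tool units TCP->pt [-0.4012  0.0004  0.4576]
b- tool units TCP->pt [-0.4972 -0.1897  0.4976]
b0 tool units TCP->pt [-0.497   0.0006  0.4976]
b+ tool units TCP->pt [-0.4961  0.1902  0.4976]
```

View pics/w3.png

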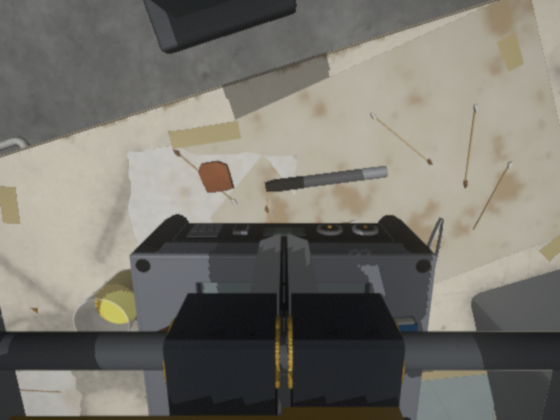

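View pics/s3_c150_100.png

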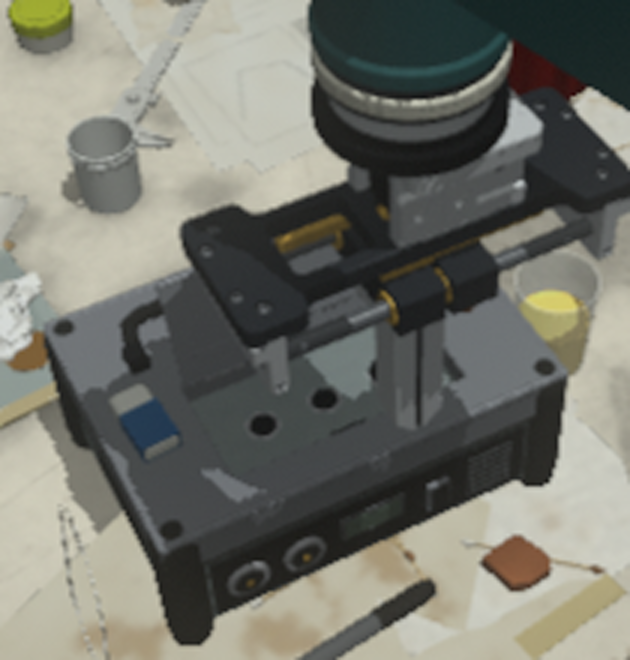

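The door is up and the wrist force is about zero. I'll back off up and to the -y side so I can see the buttons, and let the 2 s watch run.

```bash
python3 -m crank '[[0.05,0,-0.2,0],[0.05,0,-0.2,0],[0,-0.2,0,0],[0,-0.2,0,0],[0,-0.2,0,0],[0,0,0,0],[0,0,0,0],[0,0,0,0],[0,0,0,0],[0,0,0,0]]'
python3 where.py; python3 -c "
from h import *
snap('wrist','w4');snap('scene','s4');snap('top','t4')
crop('s4',150,130,350,280,4)"
```

```text
time: 6.65
tool_pos: [0.3928, -0.0464, 0.2714]
ee_rot: [3.141, -0.0, 2.855]
wrist_force: [0.0, -0.4, -0.2]
width: 0.0006
t 6.65 p [ 0.3928 -0.0464  0.2714] rot [ 3.1414 -0.0001  2.8546] F [ 0.037  -0.3631 -0.2433] w 0.0005513020103412788
ring tool units TCP->pt [-0.5025  0.5968  0.8571]
b- tool units TCP->pt [-0.5983  0.4066  0.8971]
b0 tool units TCP->pt [-0.5984  0.597   0.8971]
b+ tool units TCP->pt [-0.5977  0.7865  0.8971]
```

View pics/w4.png

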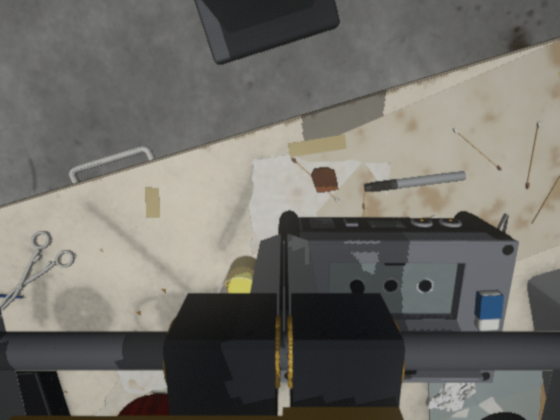

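View pics/s4_c150_130.png

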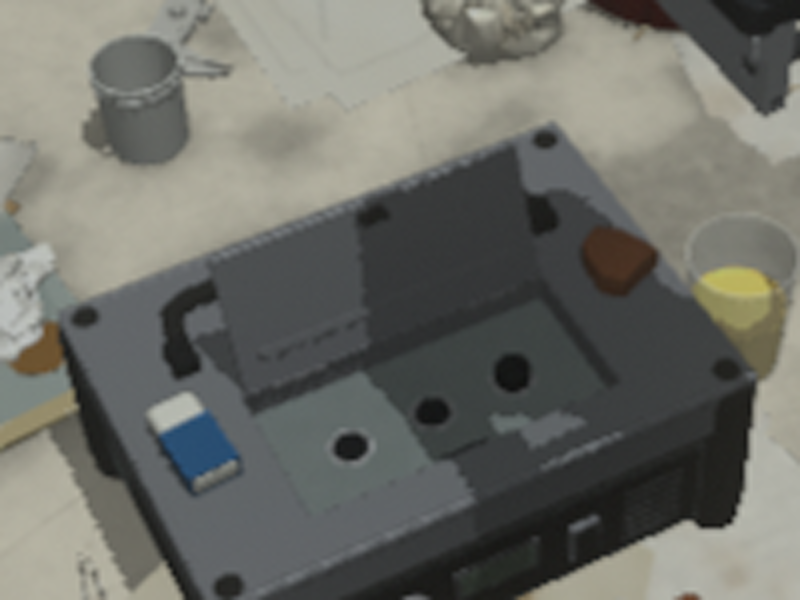

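The scene crop shows the door standing open and buttons at (350,446), (432,411) and (512,373). The right one (-y) looks higher. I'll check that with depth.

```bash
python3 - <<'E'
from h import *
np.set_printoptions(precision=4,suppress=True)
for c in [(350,446),(432,411),(512,373)]:
    u,v=c[0]/4+150,c[1]/4+130
    print('s',pt('s4',u,v,r=1), pt('s4',u,v,.085)[:2],pt('s4',u,v,.092)[:2])
for u,v in [(425,286),(391,286),(357,287)]: print('w',pt('w4',u,v,r=1))
for c in [(.5306,-.0022,.09),(.5414,.0343,.09),(.552,.0707,.09)]:
    f=np.load('pics/t4.npz');T=np.linalg.inv(f['T']);q=T[:3,:3]@c+T[:3,3];K=f['K'];print('t px',K[0]*q[0]/q[2]+K[2],K[1]*q[1]/q[2]+K[3])
crop('w4',320,240,470,330,5);crop('t4',175,115,335,255,5)
E
```

```text
s [0.5511 0.0705 0.085 ] [0.5512 0.0705] [0.5468 0.0737]
s [0.5408 0.0337 0.0844] [0.5405 0.034 ] [0.5362 0.0376]
s [0.5262 0.0009 0.0936] [ 0.5312 -0.0041] [ 0.5271 -0.0001]
w [0.5523 0.0696 0.0841]
w [0.5414 0.0334 0.0846]
w [ 0.5281 -0.0034  0.091 ]
t px 266.2623418537132 199.64722315796635
t px 249.49805811143787 194.29575158349823
t px 232.77245233904995 189.0355635829363
```

View pics/w4_c320_240.png

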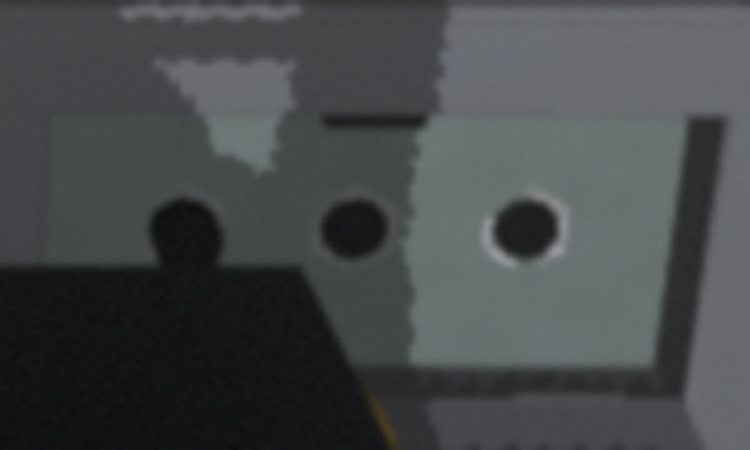

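View pics/t4_c175_115.png

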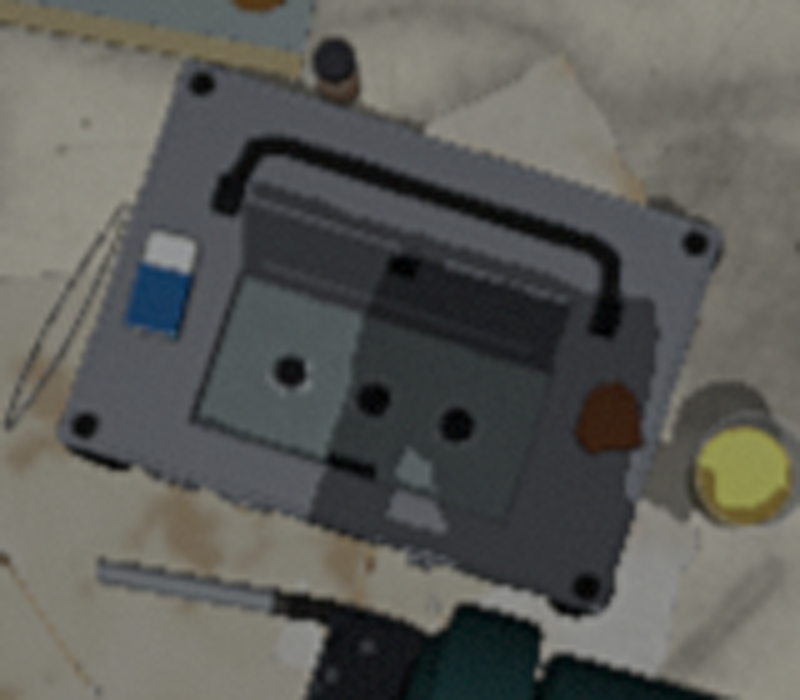

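The -y button sits at about z=0.092 and the other two at about 0.0845, so -y is the tripped one. I'll move over it while staying high; this also completes the 2 s watch.

```bash
python3 -m crank '[[0,0,0,0],[0,0,0,0],[-0.15,0.101,0,0],[-0.15,0.101,0,0],[-0.15,0.101,0,0],[-0.146,0.102,0,0],[0,0,0,0],[0,0,0,0],[0,0,0,0],[0,0,0,0]]'
python3 where.py; python3 -c "
from h import *
snap('scene','s5');crop('s5',150,100,360,280,3)"
```

```text
time: 8.05
tool_pos: [0.5294, -0.0034, 0.2721]
ee_rot: [3.141, 0.001, 2.853]
wrist_force: [0.1, -0.4, -0.6]
width: 0.0008
t 8.05 p [ 0.5294 -0.0034  0.2721] rot [3.1414 0.001  2.8527] F [ 0.0895 -0.4262 -0.6358] w 0.0008322441807203684
ring tool units TCP->pt [0.0932 0.1974 0.8604]
b- tool units TCP->pt [-0.0029  0.0074  0.9004]
b0 tool units TCP->pt [-0.0026  0.1977  0.9005]
b+ tool units TCP->pt [-0.0016  0.3873  0.9005]
```

View pics/s5_c150_100.png

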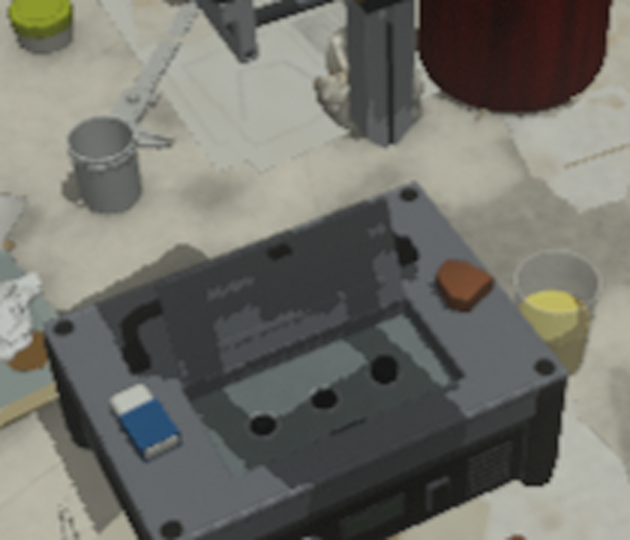

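The door has stood untouched since about 5.3 s. I'll descend to just above the button.

```bash
python3 -m crank '[[0,0.006,0.2,0],[0,0,0.2,0],[0,0,0.2,0],[0,0,0.15,0],[0,0,0.05,0],[0,0,0,0],[0,0,0,0],[0,0,0,0],[0,0,0,0],[0,0,0,0]]'
python3 where.py; python3 -c "
from h import *
snap('wrist','w6');snap('scene','s6');crop('s6',150,130,350,280,4)"
```

```text
time: 9.35
tool_pos: [0.5305, -0.002, 0.1119]
ee_rot: [3.141, 0.001, 2.853]
wrist_force: [-0.1, 1.3, 0.1]
width: 0.0003
t 9.35 p [ 0.5305 -0.002   0.1119] rot [3.1414 0.0007 2.8534] F [-0.0941  1.2674  0.0766] w 0.0002590144518042813
ring tool units TCP->pt [0.0954 0.189  0.0592]
b- tool units TCP->pt [-0.0005 -0.001   0.0993]
b0 tool units TCP->pt [-0.0004  0.1893  0.0993]
b+ tool units TCP->pt [0.0005 0.3788 0.0993]
```

View pics/s6_c150_130.png

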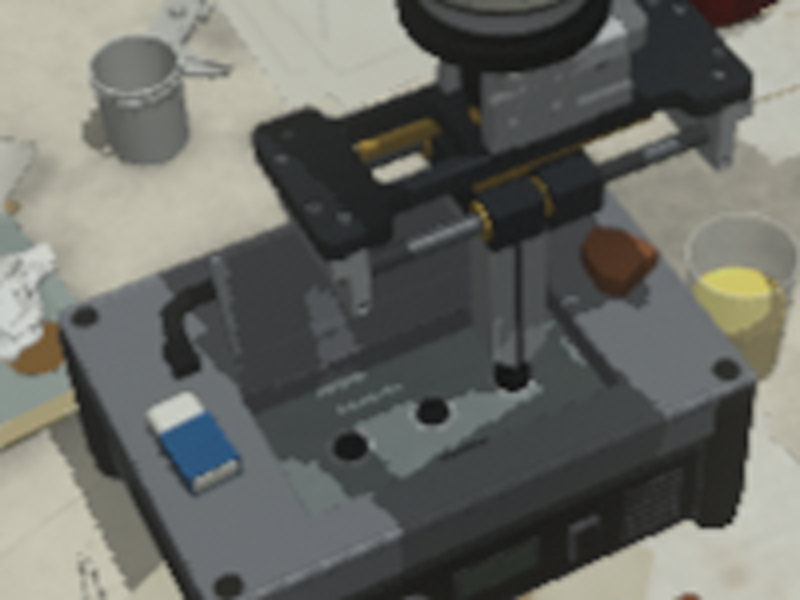

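View pics/w6.png

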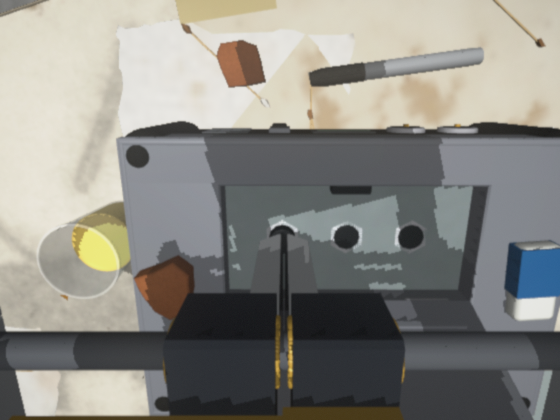

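The tips are centred over the tripped button, at (512,375) in the crop and (283,232) in the wrist view. Now I'll press.

```bash
python3 -m crank '[[0,0,0.03,0],[0,0,0.02,0],[0,0,0.015,0],[0,0,0.015,0],[0,0,0.01,0],[0,0,0.01,0],[0,0,0.005,0],[0,0,0,0],[0,0,0,0],[0,0,0,0]]'
python3 where.py
```

```text
time: 10.7
tool_pos: [0.5304, -0.002, 0.0931]
ee_rot: [3.141, 0.001, 2.853]
wrist_force: [-5.7, 0.3, 11.8]
width: 0.0004
t 10.7 p [ 0.5304 -0.002   0.0931] rot [3.1414 0.001  2.8534] F [-5.6583  0.3472 11.8155] w 0.00041930624205760447
ring tool units TCP->pt [ 0.0946  0.1894 -0.0346]
b- tool units TCP->pt [-0.0014 -0.0007  0.0054]
b0 tool units TCP->pt [-0.0013  0.1896  0.0055]
b+ tool units TCP->pt [-0.0004  0.3792  0.0055]
```

The tip is at z=0.0851 with 12 N, so the button has bottomed. I'll give it a slight extra push, then go straight up and away.

```bash
python3 -m crank '[[0,0,0.005,0],[0,0,0,0],[0,0,-0.1,0],[0,0,-0.2,0],[0,0,-0.25,0],[0,0,-0.25,0],[0.15,-0.1,0,0],[0.25,-0.15,0,0],[0.25,-0.15,0,0],[0,0,0,0]]'
python3 -m crank '[[0,0,0,0],[0,0,0,0],[0,0,0,0],[0,0,0,0],[0,0,0,0],[0,0,0,0],[0,0,0,0],[0,0,0,0],[0,0,0,0],[0,0,0,0]]'
python3 where.py; python3 - <<'E'
from h import *
np.set_printoptions(precision=4,suppress=True)
snap('scene','s7');snap('top','t7')
crop('s7',150,130,350,280,4);crop('t7',175,115,335,255,5)
for c in [(350,446),(432,411),(512,376)]: print(pt('s7',c[0]/4+150,c[1]/4+130,r=1))
E
```

```text
time: 11.95
tool_pos: [0.3807, -0.042, 0.2497]
ee_rot: [-3.142, 0.002, 2.851]
wrist_force: [0.1, -0.4, 0.2]
width: 0.0005
time: 13.2
tool_pos: [0.3829, -0.0417, 0.2495]
ee_rot: [3.141, 0.0, 2.853]
wrist_force: [-0.1, 0.9, -0.7]
width: 0.0002
t 13.2 p [ 0.3829 -0.0417  0.2495] rot [3.1415 0.0001 2.8533] F [-0.0531  0.9134 -0.6904] w 0.00019899384690916266
ring tool units TCP->pt [-0.5556  0.5894  0.7475]
b- tool units TCP->pt [-0.6515  0.3993  0.7875]
b0 tool units TCP->pt [-0.6514  0.5896  0.7876]
b+ tool units TCP->pt [-0.6505  0.7792  0.7876]
[0.551  0.0706 0.0852]
[0.5403 0.0341 0.0853]
[ 0.5292 -0.002   0.0866]
```

View pics/s7_c150_130.png

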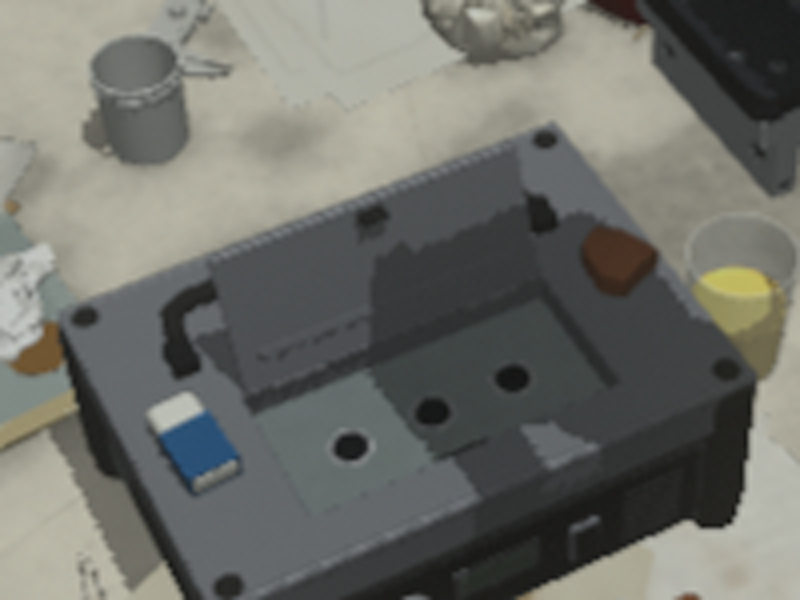

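View pics/t7_c175_115.png

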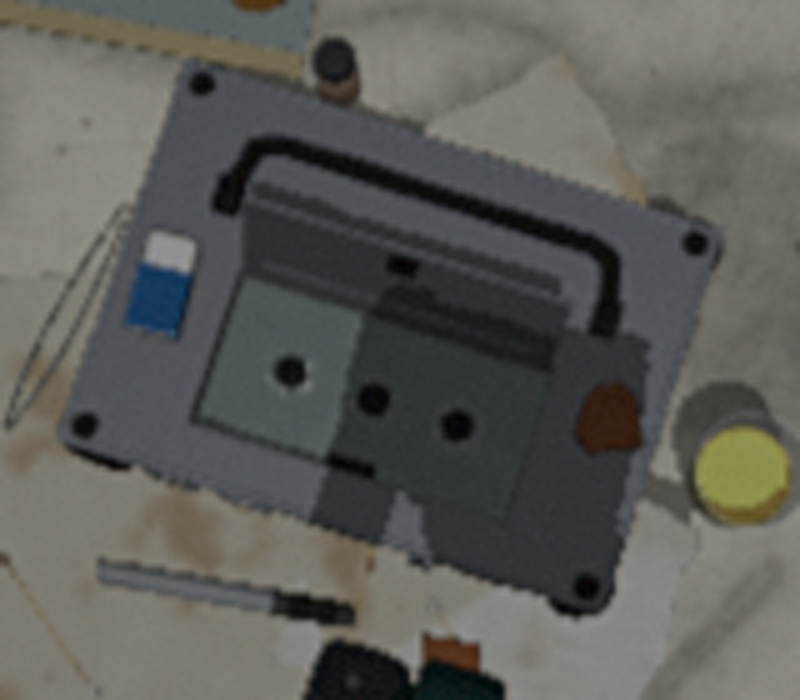

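All three buttons are now level at z≈0.085–0.087. The door stands up, and the loose things in view are where they were.

```bash
python3 -c "
from bench import robot
print(robot.close_job())"
```

```text
the job is handed in; nothing more can be done
None
```

The job is done and handed in at about 13 s of the 38 s allowed; the hand-in itself reports no verdict.

- **Door:** I pressed it once at the ring, about 4.3 mm down with 11 N, and moved the fingers up and forward out of its swing. It popped up. I kept the fingers off it for more than 2 s, and the images over that time showed it standing open and still.
- **Breaker:** The tripped one was the -y breaker, with its top at about 0.092 m against 0.0845 m for the other two. I pushed it until it bottomed, with the fingertips at 0.085 m and about 12 N.

**Last checks:**
- **Buttons:** the final images put the three tops at 0.085, 0.085 and 0.087 m. The 0.087 m one is the breaker I pushed, within the roughly 2 mm calibration error, and it looks level with the others.
- **Door and arm:** the door stands fully open, and the arm is well clear of everything.
- **Loose things:** the eraser, sherd_3, marker, tweezers, cup and vial lie where they were. The arm partly hid sherd_0 in the last top view; what showed of it was in place.
- **Not checked:** the latch cam cannot be seen, so I infer its state from the single press and the door staying up.

No check failed or disagreed.

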